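# Find the printed case with the loose part in it

### The arm

A 6-joint arm with a two-finger parallel gripper is mounted at the origin on the work surface. World frame = base frame: x ahead of the robot, y to its left, z up, the work surface at z = 0. Lengths are in m, angles in rad, forces in N, time in s.
With the tool pointing down it reaches from about 0.3 to 0.875 m from the base axis. Payload 4.2 kg.
Tool frame: the origin (TCP) lies midway between the tips of the shut fingers; the grasp point (between the pads) lies 19 mm behind it; z points along the fingers, y is the line along which they close (so a half turn about z gives the same grasp; the last joint's range is limited). The gripper opens to 85 mm and grips with 20 to 120 N. Pads are 22 mm wide; open, the fingers measure 114 mm over their backs; the gripper's body (76 mm by 85 mm) begins 54 mm behind the grasp point. The pads swing forward as they close: fully open they stand 13 mm farther back than shut.
Start: joints at [1.279, 0.32, 1.565, -0, 1.257, -0.02], TCP at [0.154, 0.554, 0.231] pointing down, gripper open.
Joint ranges: [-3.11, 3.11], [-0.84, 2.01], [0.21, 2.61], [-1.34, 4.49], [0.05, 2.63], [-2.56, 2.56]. Speed limits (rad/s): [2.57, 2.57, 3.14, 3.14, 3.14, 3.14].

### API

Orientations are given as a unit quaternion [x, y, z, w].
In Python, from station import arm gives the robot as it stands.
- The arm moves only by the tool jog_arm, called by a JSON object that holds its "method" and its "body". Schema: {"type":"object","properties":{"steps":{"type":"object","properties":{"moves":{"type":"array","items":{"type":"array","items":{"type":"number"},"minItems":5,"maxItems":5},"minItems":1,"maxItems":5}},"additionalProperties":false,"required":["moves"]},"clamp_n":{"type":"number"},"only":{"type":"string"},"quiet":{"type":"boolean"},"lines":{"type":"string"}},"required":["steps"],"additionalProperties":false}. steps is an object whose key "moves" holds a list of rows, 1 to 5 of them, each of 5 numbers: the finger opening in m, then dx, dy, dz in shares of the most that a row can go, 1 being 62.5 mm, then a turn about the tool's z in units of 0.1 rad; each row shifts and turns the commanded pose from where the row before left it, along the tool's axes as they then stand; what a row does not reach is not made up. A row lasts 1/8 s, in which the tool goes at most 0.0625 m and 0.188 rad, less where a joint would pass 70% of its speed; a pose out of reach is approached as far as the arm can. The fingers move at their own pace and stop on an object; clamp_n is the grip in N (left out, the last holds). Time passes only in rows, so rows that do not move let the fingers close. The tool returns the time, the measured TCP pose, the force, the opening and the grip force at its end. only (a regular expression) keeps the lines of the reply that match it, lines (a string "A,B") keeps lines A to B, and quiet returns only ok. Input that does not fit is refused with a message, and nothing moves.
- arm.get_obs(): the state, without advancing time (a new reading comes with each control period).
- arm.snapshot(name): name is "scene" or "top" or "wrist"; returns a dict with "img" (480x640x3 uint8, red, green, blue), "intrinsics" (3x3 intrinsics, pixels), "dist" ([k1, k2, p1, p2, k3] as OpenCV has them; the pictures are not rectified), "view" (4x4, takes a point from world to camera coordinates); the wrist camera has in their place "T_tool_cam" (4x4, takes a point from camera to tool coordinates, whose origin is the TCP and whose axes are the flange's). Camera axes: x right, y up, looking along -z (the intrinsics and any distortion apply to the point x, -y, -z); pixel columns grow to the right and rows downward; lengths in m; the calibration is good to about 2 mm. A picture is of the moment at which its call begins: read the wrist's pose just before it. There is no depth.
- arm.job_done(): hands the job in; it is judged then, once.
The state is a dict: "time_s": time; "q": joint angles; "qd": joint speeds; "joint_torque": joint torques, N m; "position": TCP position; "eef_rot": TCP orientation; "force": force on the tool from outside, world axes, zero at the start; "torque": the same for the moment, N m; "width": finger opening in m; "finger_force": force on a finger pad.
Only numpy, scipy, OpenCV 4.12 (cv2) and the standard library are available. Lean on these libraries where they do the work, as an engineer would, in place of code of your own. Each camera call takes 0.05 s, during which the arm holds its last target. There are 200 camera calls.

### The job

One of the three sealed orange-red cases standing on the black build plate has a loose part inside; the other two are packed tight, and they all look alike. Find the one that rattles by lifting and shaking the cases, setting any silent one you have tried back down where it stood, and leave the other things on the bench alone. Then present the rattling case: hold it out level, lid up and still, about a hand's breadth (80 to 200 mm) above the round green-and-white hand-over mat, and finish there with the gripper still holding it - do not put it down.

Things in the scene. Friction and masses are not known exactly. Their poses are not given: they have to be found in the camera images.
- plate: black square build plate, 257 x 257 x 6 mm, fixed; origin at the centre of its underside. Three cases stand on it 90 mm apart along its y, long sides along its x. In the rattling one a 0.15 kg steel slug slides up to 30 mm either way from the middle along the case's length (moves beyond about 1 m/s2 or 6 degrees of tilt, stays put when level); in the others it is fixed at the middle.
- place_a (a point): Point on the plate's top (6 mm above the bench) under the middle of the +y end case, between two small white lines. Axes as the plate's: x along the case's length, z up. The case: orange-red, rigid, 100 mm long (x), 46 mm wide (y), 40 mm tall, 0.3 to 0.5 kg, centred here at the start, lid up. Pinch it across its width near mid-length. Which of the three rattles changes every time.
- place_b (a point): Point on the plate's top (6 mm above the bench) under the middle of the middle case, between two small white lines. Axes as the plate's: x along the case's length, z up. The case: orange-red, rigid, 100 mm long (x), 46 mm wide (y), 40 mm tall, 0.3 to 0.5 kg, centred here at the start, lid up. Pinch it across its width near mid-length. Which of the three rattles changes every time.
- place_c (a point): Point on the plate's top (6 mm above the bench) under the middle of the -y end case, between two small white lines. Axes as the plate's: x along the case's length, z up. The case: orange-red, rigid, 100 mm long (x), 46 mm wide (y), 40 mm tall, 0.3 to 0.5 kg, centred here at the start, lid up. Pinch it across its width near mid-length. Which of the three rattles changes every time.
- mat: Round hand-over mat, 110 mm across and 3 mm thick, white with a green middle, fixed flat on the bench; origin at the centre of its underside.
- tower: bystander, loose: orange-red knobbly printed tower, 170 mm tall on a 90 mm disc; origin at the centre of its underside
- spool: bystander, loose: spool of orange-red filament lying flat, 196 mm across, 64 mm tall; origin at the centre of its underside
- glue: bystander, loose: small upright bottle of bed glue with a red cap, 28 mm across, 95 mm tall; origin at the centre of its underside
- scraper: bystander, loose: scraper with a black handle lying flat, 200 mm long; origin under it near mid-length
- brush: bystander, loose: brush with a wooden handle lying flat, 170 mm long; origin under it near mid-length

How it is judged:
On the way:
1. the rattling case has been shaken in the air: clear of the plate, its loose slug slides inside it (height (world z) of rattling_case above 0.03 m and (velocity of joint rattle above 0.12 m/s or velocity of joint rattle below -0.12 m/s)).
At the end, for the whole second after the job is handed in: The rattling case, shaken in the air before, is gripped, still, level within 11 degrees, lid up, its middle within 50 mm of the mat's middle in plan, its underside 60 to 260 mm above the bench; both silent cases stand released, upright, within 30 mm of where they started (horizontal distance between rattling_case and mat below 0.05 m and height (world z) of rattling_case between 0.06 and 0.26 m and angle between rattling_case's own z axis and vertical below 0.2 rad and linear speed of rattling_case below 0.03 m/s and contact force between rattling_case and the fingers above 2 N and distance of each of silent_case_1, silent_case_2 from where it was at the start of the episode below 0.03 m and angle between each of silent_case_1, silent_case_2's own z axis and vertical below 0.08 rad and linear speed of each of silent_case_1, silent_case_2 below 0.02 m/s and contact force between each of silent_case_1, silent_case_2 and the fingers below 0.5 N); the arm keeps its last pose, push and grip.
It fails at once if a bystander (tower, spool, glue, scraper or brush) is pushed more than 30 mm or the tower or glue is knocked over (distance of any of tower, spool, glue, scraper, brush from where it was at the start of the episode above 0.03 m or angle between any of tower, glue's own z axis and vertical above 0.5 rad).
It also fails if it takes over 69 s, if anything falls off the work surface, if the arm or the gripper's body presses on something with over 40 N, if the wrist force passes 120 N, or if a joint passes its speed limit or range.

## Working session

There is one attempt and no reset: what is moved stays moved. The work goes in short steps, Python scripts to look and compute and a tool call to move; the robot and the scene stay as the last step left them, time stands still between calls to the robot, and variables do not carry over. Pictures are saved under pics/ and viewed, at most 10 in all, crops included, and the job is handed in when it is done.

```bash
ls; mkdir -p pics
```

Create h.py:
```python
import numpy as np,cv2
from station import arm
from scipy.spatial.transform import Rotation as R
def snap(n):
    o=arm.get_obs(); s=arm.snapshot(n)
    if 'view' in s: T=np.linalg.inv(np.array(s['view']))
    else:
        W=np.eye(4); W[:3,:3]=R.from_quat(o['eef_rot']).as_matrix(); W[:3,3]=o['position']; T=W@np.array(s['T_tool_cam'])
    return np.array(s['img']),np.array(s['intrinsics']),np.array(s['dist']),T
def ray(c,uv):
    _,K,d,T=c
    p=cv2.undistortPoints(np.array(uv,float).reshape(-1,1,2),K,d).reshape(-1,2)
    v=np.c_[p[:,0],-p[:,1],-np.ones(len(p))]@T[:3,:3].T
    return T[:3,3],v
def onz(c,uv,z):
    o,v=ray(c,uv); return o+v*((z-o[2])/v[:,2])[:,None]
def tri(c1,u1,c2,u2):
    o1,v1=ray(c1,u1);o2,v2=ray(c2,u2);out=[]
    for a,b in zip(v1,v2):
        t=np.linalg.lstsq(np.c_[a,-b],o2-o1,rcond=None)[0]
        p,q=o1+a*t[0],o2+b*t[1]; out.append(np.r_[(p+q)/2,np.linalg.norm(p-q)])
    return np.array(out)
def proj(c,P):
    _,K,d,T=c; V=np.linalg.inv(T); X=np.atleast_2d(P)@V[:3,:3].T+V[:3,3]; X=X*[1,-1,-1]
    return cv2.projectPoints(X,np.zeros(3),np.zeros(3),K,d)[0].reshape(-1,2)
```

Run:
```python
from h import *
o=arm.get_obs();print({k:np.round(v,3) for k,v in o.items()})
for n in ('scene','top'):
    c=snap(n);cv2.imwrite(f'pics/{n}0.png',c[0][:,:,::-1]);print(n,c[3][:3,3])
```

```text
pics
station.py
{'time_s': np.float64(0.0), 'q': array([ 1.279,  0.32 ,  1.566,  0.   ,  1.257, -0.02 ]), 'qd': array([ 0.001,  0.001,  0.   ,  0.001,  0.   , -0.   ]), 'joint_torque': array([ 1.0000e-03, -4.1554e+01, -2.3416e+01,  0.0000e+00,  8.0000e-03,
        0.0000e+00]), 'position': array([0.154, 0.553, 0.23 ]), 'eef_rot': array([ 0.135,  0.991, -0.001, -0.   ]), 'force': array([ 0.323, -0.172, -0.356]), 'torque': array([-0.02 , -0.015,  0.049]), 'finger_force': np.float64(0.0), 'width': np.float64(0.085)}
scene [1.17677535 1.09349532 0.80349443]
top [0.43492379 0.02822391 1.34934509]
```

View pics/top0.png

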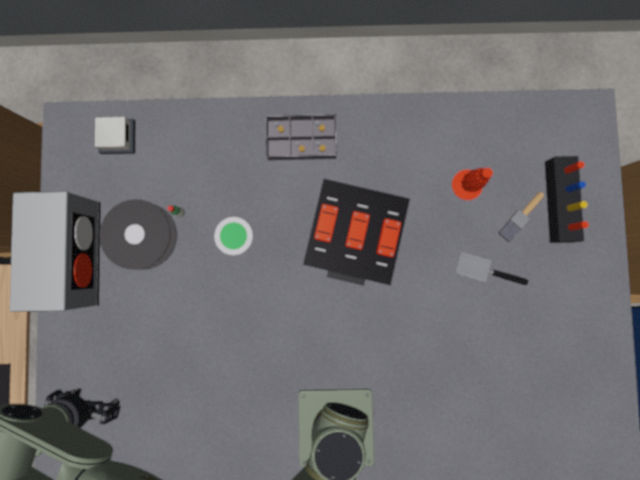

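View pics/scene0.png

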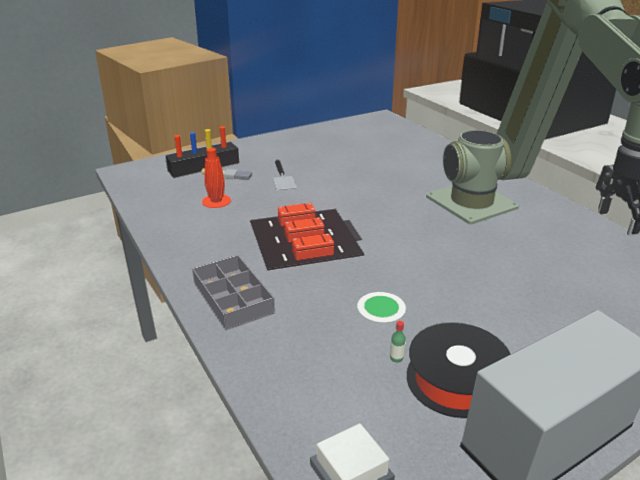

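The top view shows the cases at about (326,223), (358,230) and (389,237), the mat at (234,236), the glue at (176,210) beside the spool (138,234), the tower at (470,182), and pairs of white lines next to each case. The scene view shows the same things: cases at (296,213), (304,229), (313,246), mat at (382,306).

Create meas.py:
```python
from h import *
def blobs(c,box,kind,amin):
    im=c[0].astype(int); r,g,b=im[...,0],im[...,1],im[...,2]
    m={'red':(r>130)&(r-g>80)&(r-b>80),'white':(im.min(2)>130)&(im.max(2)-im.min(2)<40),'green':(g-r>60)&(g-b>40)}[kind].astype(np.uint8)
    x0,y0,x1,y1=box; k=np.zeros_like(m); k[y0:y1,x0:x1]=m[y0:y1,x0:x1]
    n,l,s,ce=cv2.connectedComponentsWithStats(k)
    return [(ce[i],s[i,4],cv2.minAreaRect(np.argwhere(l==i)[:,::-1].astype(np.float32))) for i in range(1,n) if s[i,4]>=amin]
```

Run:
```python
from meas import *
t=snap('top');s=snap('scene')
for nm,c,bx in (('top',t,(305,182,408,282)),('scene',s,(250,195,362,268))):
    for k in ('white','red'):
        for ce,a,rc in blobs(c,bx,k,5): print(nm,k,ce.round(1),a,np.round(rc[1],1),round(rc[2],1), onz(c,ce,.006 if k=='white' else .046)[0].round(4))
gt=blobs(t,(210,210,260,260),'green',50);gs=blobs(s,(350,280,410,325),'green',50)
print('mat',gt[0][0],gs[0][0],tri(t,[gt[0][0]],s,[gs[0][0]]).round(4))
```

```text
top white [332.  198.6] 18 [8.5 1.7] 14.0 [ 0.6404 -0.0073  0.006 ]
top white [362.4 205.8] 16 [8.2 1.7] 14.0 [ 0.6175 -0.0945  0.006 ]
top white [392.7 212.9] 15 [7.3 1.7] 14.0 [ 0.5951 -0.1809  0.006 ]
top white [319.7 249.1] 18 [8.2 1.9] 14.0 [0.4954 0.0312 0.006 ]
top white [350.3 256.3] 21 [9.2 1.9] 14.0 [ 0.4729 -0.0557  0.006 ]
top white [381.2 263.7] 17 [8.2 1.7] 14.0 [ 0.45   -0.1432  0.006 ]
top red [325.9 222.6] 589 [17.  36.3] 13.0 [0.5671 0.0123 0.046 ]
top red [357.1 229.9] 609 [17.3 36.4] 13.0 [ 0.5447 -0.0741  0.046 ]
top red [388.5 237.4] 616 [17.6 36.6] 12.5 [ 0.5219 -0.1606  0.046 ]
scene white [309.3 205.4] 2032 [ 42. 111.] 90.0 [ 0.4495 -0.218   0.006 ]
scene white [321.6 216.4] 16 [5.8 2.5] 56.3 [ 0.4515 -0.1415  0.006 ]
scene white [270.4 223.1] 14 [4.9 2.2] 63.4 [ 0.5964 -0.1804  0.006 ]
scene white [254.9 252.1] 376 [44. 15.] 90.0 [ 0.6975 -0.064   0.006 ]
scene white [330.2 231.3] 18 [6.4 2.5] 56.3 [ 0.4734 -0.0572  0.006 ]
scene white [276.9 239.4] 17 [5.8 2.2] 63.4 [ 0.6197 -0.0925  0.006 ]
scene white [359.7 243.4] 26 [8. 4.] 90.0 [0.4381 0.0363 0.006 ]
scene white [340.3 248.5] 19 [6.9 2.5] 56.3 [0.4964 0.0321 0.006 ]
scene white [284.2 256.8] 20 [7.2 2.2] 63.4 [ 0.6419 -0.006   0.006 ]
scene white [336.2 263.6] 447 [11. 72.] 90.0 [0.5426 0.087  0.006 ]
scene red [295.4 209.4] 342 [10.  36.1] 82.4 [ 0.5307 -0.1513  0.046 ]
scene red [307.2 236.1] 1566 [43.9 49.9] 81.0 [ 0.5727 -0.0083  0.046 ]
mat [232.97297297 235.43243243] [381.22621185 305.9443447 ] [[5.406e-01 2.802e-01 1.200e-03 5.000e-04]]
```

Line midpoints give A (0.568, 0.012), B (0.545, -0.075) and C (0.5225, -0.162), 90 mm apart with plate x at -14.9°. The mat is at (0.541, 0.280). The tool's y axis is already along plate y, so I'll go above A.

The manual's scale: shifts go in shares of 62.5 mm and turns go in units of 0.1 rad. Converting my numbers, -0.0495 m is -0.792, -0.0374 m is -0.5984.

{"method": "jog_arm", "body": {"steps": {"moves":[[0.075, -0.792, -0.5984, 0, 0], [0.075, -0.792, -0.5984, 0, 0], [0.075, -0.792, -0.5984, 0, 0], [0.075, -0.792, -0.5984, 0, 0], [0.075, -0.792, -0.5984, 0, 0]]}, "clamp_n": 40}}

```text
time_s: 0.82
position: [0.3435, 0.3056, 0.2314]
eef_rot: [0.135, 0.991, 0.0, 0.0]
force: [0.9, 0.2, -1.0]
width: 0.0751
finger_force: 0.0
```

{"method": "jog_arm", "body": {"steps": {"moves":[[0.075, -0.792, -0.5984, 0, 0], [0.075, -0.792, -0.5984, 0, 0], [0.075, -0.792, -0.5984, 0, 0], [0.075, -0.792, -0.5984, 0, 0], [0.075, -0.792, -0.5984, 0, 0]]}}}

```text
time_s: 1.45
position: [0.5318, 0.0589, 0.2313]
eef_rot: [0.136, 0.991, 0.0, 0.0]
force: [1.2, 1.7, -0.9]
width: 0.0751
finger_force: 0.0
```

{"method": "jog_arm", "body": {"steps": {"moves":[[0.075, -0.792, -0.5984, 0, 0], [0.075, 0, 0, 0, 0]]}}}

```text
time_s: 1.7
position: [0.5703, 0.0081, 0.2305]
eef_rot: [0.138, 0.99, -0.0, 0.0]
force: [-0.7, 0.7, -0.6]
width: 0.0748
finger_force: 0.0
```

Run:
```python
from meas import *
t=snap('top');s=snap('scene')
U=[[332,198.6],[362.4,205.8],[319.7,249.1],[350.3,256.3],[381.2,263.7],[392.7,212.9]]
V=[[284.2,256.8],[276.9,239.4],[340.3,248.5],[330.2,231.3],[321.6,216.4],[270.4,223.1]]
print(tri(t,U,s,V).round(4))
w=snap('wrist');cv2.imwrite('pics/w1.png',w[0][:,:,::-1]);np.save('w1.npy',np.array([w[0],w[1],w[2],w[3]],dtype=object),allow_pickle=True);print(w[3].round(3))
for P in ([.568,.012,.046],[.545,-.075,.046],[.568,.012,.006]): print(proj(w,P))
```

```text
[[ 6.408e-01 -7.500e-03  4.900e-03  5.000e-04]
 [ 6.181e-01 -9.470e-02  4.100e-03  8.000e-04]
 [ 4.956e-01  3.120e-02  5.300e-03  3.000e-04]
 [ 4.735e-01 -5.590e-02  6.500e-03  1.200e-03]
 [ 4.502e-01 -1.434e-01  4.800e-03  4.000e-04]
 [ 5.955e-01 -1.811e-01  5.400e-03  9.000e-04]]
[[ 0.271 -0.929 -0.252  0.504]
 [ 0.963  0.262  0.07   0.029]
 [ 0.001 -0.262  0.965  0.373]
 [ 0.     0.     0.     1.   ]]
[[320.23971736 219.96145429]]
[[210.70101452 221.81120392]]
[[320.1371689  211.26641964]]
```

View pics/w1.png

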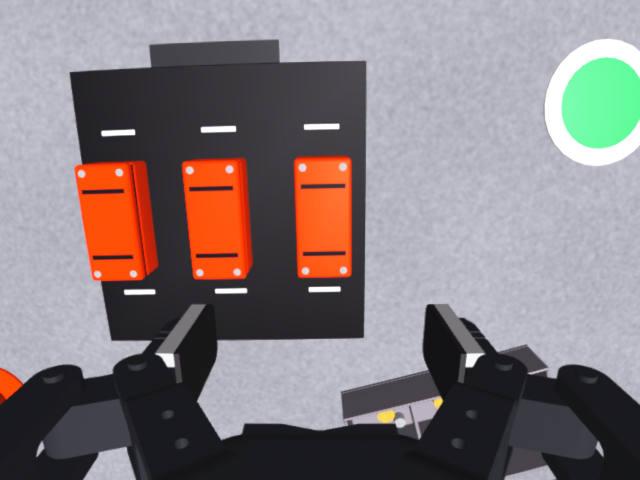

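The wrist view shows case A at about (323,217), B at (216,219) and C at (112,220), with four white lid screws on each case and the mat at the upper right. I'll descend partway and triangulate A's lid screws from the two wrist positions.

{"method": "jog_arm", "body": {"steps": {"moves":[[0.075, 0.048, 0.048, 0.64, 0], [0.075, 0, 0, 0.64, 0], [0.075, 0, 0, 0, 0]]}}}

```text
time_s: 2.22
position: [0.5633, 0.0166, 0.149]
eef_rot: [0.134, 0.991, -0.0, -0.003]
force: [0.2, 0.0, 0.0]
width: 0.0749
finger_force: 0.0
```

Add to meas.py:
```python
def lid(c,P):
    # lid screws: light, low-saturation dots within the case region near projected centre P
    u=proj(c,P)[0]; im=c[0].astype(int)
    off=[[-.06,0,0],[.06,0,0],[0,.03,0],[0,-.03,0]]
    m=((im.min(2)>120)&(im.max(2)-im.min(2)<90)).astype(np.uint8)
    r=((im[...,0]>130)&(im[...,0]-im[...,2]>80)).astype(np.uint8)
    cs,_=cv2.findContours(cv2.morphologyEx(r,cv2.MORPH_CLOSE,np.ones((3,3),np.uint8)),cv2.RETR_EXTERNAL,cv2.CHAIN_APPROX_NONE)
    k=[x for x in cs if cv2.pointPolygonTest(cv2.convexHull(x),(float(u[0]),float(u[1])),False)>=0][0]
    h=np.zeros(m.shape,np.uint8);cv2.fillConvexPoly(h,cv2.convexHull(k),1)
    n,l,s,ce=cv2.connectedComponentsWithStats(m*cv2.erode(h,np.ones((3,3),np.uint8)))
    p=[ce[i] for i in range(1,n) if s[i,4]>8]
    return np.array(sorted(p,key=lambda q:(q[1]>u[1],q[0])))
```

Run:
```python
from meas import *
w1=list(np.load('w1.npy',allow_pickle=True)); w2=snap('wrist')
for P in ([.568,.012,.046],[.545,-.075,.046]):
    a,b=lid(w1,P),lid(w2,P);print(a.round(1).tolist(),b.round(1).tolist())
    if len(a)==len(b): 
        q=tri(w1,a,w2,b);print(q.round(4),q.mean(0).round(4))
cv2.imwrite('pics/w2.png',w2[0][:,:,::-1]);print(arm.get_obs()['position'])
```

```text
[[302.0, 167.1], [342.5, 166.3], [305.1, 270.5], [343.0, 269.8]] [[290.4, 188.8], [343.6, 187.9], [294.9, 320.5], [343.6, 319.8]]
[[ 5.225e-01  1.040e-02  5.690e-02  3.000e-04]
 [ 5.301e-01  4.010e-02  5.870e-02  1.000e-04]
 [ 6.045e-01 -1.130e-02  5.200e-02  1.000e-04]
 [ 6.126e-01  1.900e-02  5.160e-02  1.000e-04]] [5.674e-01 1.460e-02 5.480e-02 2.000e-04]
[[189.1, 169.9], [229.1, 168.9], [199.4, 272.3], [236.6, 271.6]] [[143.1, 191.7], [194.8, 190.6], [159.5, 321.5], [189.4, 316.8]]
[[ 5.006e-01 -7.670e-02  4.870e-02  4.000e-04]
 [ 5.086e-01 -4.540e-02  5.070e-02  4.000e-04]
 [ 5.827e-01 -9.740e-02  5.030e-02  2.000e-04]
 [ 5.762e-01 -5.800e-02  8.740e-02  9.600e-03]] [ 0.542  -0.0694  0.0592  0.0026]
[0.56526363 0.0164035  0.1511835 ]
```

The 9 mm excess in height looks like the arm still settling when the pictures were taken. I'll repeat the pair with the arm at rest.

{"method": "jog_arm", "body": {"steps": {"moves":[[0.075, 0, 0, 0, 0], [0.075, 0, 0, 0, 0]]}}}

```text
time_s: 2.52
position: [0.5673, 0.0154, 0.1532]
eef_rot: [0.135, 0.991, 0.0, 0.002]
force: [-0.2, -0.5, 0.2]
width: 0.0749
finger_force: 0.0
```

Create sv.py:
```python
import sys
from meas import *
o=arm.get_obs();print(o['position'].round(4) if hasattr(o['position'],'round') else o['position'],np.round(o['eef_rot'],4),np.round(o['qd'],3))
w=snap('wrist');np.save(sys.argv[1],np.array([*w],dtype=object),allow_pickle=True)
```

```bash
python3 sv.py a.npy
```

```text
[0.5673 0.0154 0.1532] [1.353e-01 9.908e-01 3.000e-04 1.700e-03] [-0.005  0.003  0.008 -0.002 -0.001 -0.001]
```

{"method": "jog_arm", "body": {"steps": {"moves":[[0.075, -0.48, 0, 0, 0], [0.075, -0.48, 0, 0, 0], [0.075, 0, 0, 0, 0], [0.075, 0, 0, 0, 0], [0.075, 0, 0, 0, 0]]}}}

```text
time_s: 3.2
position: [0.6233, -0.0008, 0.1516]
eef_rot: [0.135, 0.991, 0.0, -0.0]
force: [0.3, -0.8, -0.1]
width: 0.0746
finger_force: 0.0
```

```bash
python3 sv.py b.npy
```

Run:
```python
from meas import *
w1=list(np.load('a.npy',allow_pickle=True)); w2=list(np.load('b.npy',allow_pickle=True))
P=[.568,.012,.046]
a,b=lid(w1,P),lid(w2,P);print(a.round(1).tolist(),b.round(1).tolist())
q=tri(w1,a,w2,b);print(q.round(4),q.mean(0).round(4)); print(onz(w1,a,.046).mean(0),onz(w2,b,.046).mean(0))
```

```text
[ 0.6233 -0.0008  0.1516] [ 1.354e-01  9.908e-01  0.000e+00 -2.000e-04] [-0.001 -0.    -0.001 -0.001 -0.003 -0.001]
[[290.0, 178.6], [342.9, 177.7], [294.9, 309.5], [343.0, 308.6]] [[289.5, 77.5], [345.5, 76.5], [294.2, 224.2], [345.8, 223.6]]
[[ 5.231e-01  9.500e-03  4.600e-02  2.000e-04]
 [ 5.312e-01  4.050e-02  4.580e-02  1.000e-04]
 [ 6.061e-01 -1.210e-02  4.690e-02  0.000e+00]
 [ 6.145e-01  1.870e-02  4.590e-02  1.000e-04]] [5.687e-01 1.410e-02 4.620e-02 1.000e-04]
[0.56876805 0.01405538 0.046     ] [0.56875963 0.01416212 0.046     ]
```

Lid height is 46.2 mm, as expected, and A's centre is (0.5687, 0.0141). I'll go down on A.

Converted, 0.0565 m is 0.904, 0.046 m is 0.736.

{"method": "jog_arm", "body": {"steps": {"moves":[[0.07, 0.904, 0, 0, 0], [0.07, 0, 0, 0.736, 0], [0.07, 0, 0, 0.736, 0], [0.07, 0, 0, 0.48, 0], [0.07, 0, 0, 0.224, 0]]}, "clamp_n": 60}}

```text
time_s: 3.88
position: [0.5685, 0.0144, 0.014]
eef_rot: [0.135, 0.991, -0.0, -0.001]
force: [-0.7, -0.4, -0.2]
width: 0.0699
finger_force: 0.0
```

{"method": "jog_arm", "body": {"steps": {"moves":[[0.07, 0, 0, 0, 0], [0.07, 0, 0, 0, 0]]}}}

```text
time_s: 4.12
position: [0.5708, 0.0142, 0.0166]
eef_rot: [0.135, 0.991, 0.0, 0.001]
force: [0.8, 0.7, 1.0]
width: 0.07
finger_force: 0.0
```

{"method": "jog_arm", "body": {"steps": {"moves":[[0.03, 0, 0, 0, 0], [0.03, 0, 0, 0, 0], [0.03, 0, 0, 0, 0]]}}}

```text
time_s: 4.5
position: [0.5707, 0.014, 0.0168]
eef_rot: [0.135, 0.991, 0.0, 0.001]
force: [-1.0, 0.4, 6.0]
width: 0.0454
finger_force: 64.0
```

Create tq.py:
```python
from h import *
F=[];T=[]
for i in range(7):
    o=arm.get_obs();F.append(o['force']);T.append(o['torque']);arm.snapshot('wrist')
Rm=R.from_quat(o['eef_rot']).as_matrix();F=np.array(F);T=np.array(T)
print('pos',np.round(o['position'],3),'Ftool',(F.mean(0)@Rm).round(2),'Ttool',(T.mean(0)@Rm).round(4),'sd',((T@Rm).std(0)/np.sqrt(7)).round(4),'w',round(o['width'],4),'ff',o['finger_force'])
```

```text
(no output)
```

{"method": "jog_arm", "body": {"steps": {"moves":[[0.03, 0, 0, -0.8, 0], [0.03, 0, 0, -0.8, 0], [0.03, 0, 0, 0, 0], [0.03, 0, 0, 0, 0], [0.03, 0, 0, 0, 0]]}}}

```text
time_s: 5.12
position: [0.5681, 0.0142, 0.1131]
eef_rot: [0.136, 0.991, -0.0, -0.002]
force: [0.5, 1.3, -4.4]
width: 0.0449
finger_force: 63.9
```

```bash
python3 tq.py
```

```text
pos [0.57  0.014 0.115] Ftool [-0.19  0.44  4.24] Ttool [ 0.0008 -0.0027 -0.0052] sd [0.009  0.012  0.0069] w 0.0449 ff 63.87859135866165
```

{"method": "jog_arm", "body": {"steps": {"moves":[[0.03, 0.96, 0, 0, 0], [0.03, 0.96, 0, 0, 0], [0.03, 0, 0, 0, 0], [0.03, 0, 0, 0, 0], [0.03, 0, 0, 0, 0]]}}}

```text
time_s: 6.1
position: [0.4559, 0.0463, 0.1158]
eef_rot: [0.136, 0.991, 0.0, 0.001]
force: [0.4, -0.4, -2.5]
width: 0.0449
finger_force: 63.8
```

```bash
python3 tq.py
```

```text
pos [0.454 0.046 0.115] Ftool [-0.1  -0.12  3.91] Ttool [ 0.0074 -0.006  -0.0017] sd [0.0083 0.0118 0.0121] w 0.0449 ff 63.761455714702606
```

{"method": "jog_arm", "body": {"steps": {"moves":[[0.03, -0.96, 0, 0, 0], [0.03, -0.96, 0, 0, 0], [0.03, 0, 0, 0, 0], [0.03, 0, 0, 0, 0], [0.03, 0, 0, 0, 0]]}}}

```text
time_s: 7.08
position: [0.5685, 0.0145, 0.1151]
eef_rot: [0.135, 0.991, -0.0, -0.001]
force: [0.4, 0.2, -3.4]
width: 0.0454
finger_force: 63.8
```

```bash
python3 tq.py
```

```text
pos [0.569 0.014 0.116] Ftool [0.27 0.05 4.05] Ttool [0.0163 0.0086 0.0049] sd [0.0056 0.0062 0.0091] w 0.0452 ff 63.760544657707214
```

```bash
sed -i 's/range(7)/range(14)/;s/sqrt(7)/sqrt(14)/' tq.py
```

{"method": "jog_arm", "body": {"steps": {"moves":[[0.03, 0.96, 0, 0, 0], [0.03, 0.96, 0, 0, 0], [0.03, 0, 0, 0, 0], [0.03, 0, 0, 0, 0]]}}}

```text
time_s: 7.92
position: [0.4551, 0.0465, 0.116]
eef_rot: [0.135, 0.991, 0.0, 0.001]
force: [0.0, 0.4, -3.6]
width: 0.0453
finger_force: 63.8
```

```bash
python3 tq.py
```

```text
pos [0.454 0.046 0.115] Ftool [ 0.21 -0.1   3.83] Ttool [-0.0081 -0.0142  0.0017] sd [0.0059 0.0085 0.0079] w 0.0452 ff 63.7604033946991
```

{"method": "jog_arm", "body": {"steps": {"moves":[[0.03, -0.96, 0, 0, 0], [0.03, -0.96, 0, 0, 0], [0.03, 0, 0, 0, 0], [0.03, 0, 0, 0, 0]]}}}

```text
time_s: 9.12
position: [0.5689, 0.0142, 0.1145]
eef_rot: [0.136, 0.991, -0.0, -0.001]
force: [0.1, 0.2, -3.4]
width: 0.0452
finger_force: 63.8
```

```bash
python3 tq.py
```

```text
pos [0.57  0.014 0.115] Ftool [-0.07 -0.06  3.96] Ttool [ 0.0013 -0.0129 -0.0002] sd [0.0066 0.0069 0.0051] w 0.0453 ff 63.7608477473259
```

A shows no torque shift between shake directions (about 0.001 ± 0.011 N m, against about 0.09 expected), so it is silent. I'll set it back.

Converted, 0.05 m is 0.8, 0.034 m is 0.544.

{"method": "jog_arm", "body": {"steps": {"moves":[[0.03, 0, 0, 0.8, 0], [0.03, 0, 0, 0.544, 0], [0.03, 0, 0, 0.16, 0], [0.03, 0, 0, 0.08, 0], [0.03, 0, 0, 0, 0]]}}}

```text
time_s: 10.45
position: [0.571, 0.0142, 0.0176]
eef_rot: [0.135, 0.991, 0.0, 0.001]
force: [-0.2, -0.5, -3.5]
width: 0.0451
finger_force: 63.9
```

{"method": "jog_arm", "body": {"steps": {"moves":[[0.07, 0, 0, 0, 0], [0.07, 0, 0, 0, 0], [0.07, 0, 0, 0, 0]]}}}

```text
time_s: 10.82
position: [0.5703, 0.0142, 0.017]
eef_rot: [0.135, 0.991, 0.0, 0.001]
force: [0.2, -0.3, 0.8]
width: 0.0699
finger_force: 0.0
```

{"method": "jog_arm", "body": {"steps": {"moves":[[0.07, 0, 0, -0.8, 0], [0.07, 0, 0, -0.8, 0], [0.07, 0, -0.72, 0, 0], [0.07, -0.016, -0.72, 0, 0], [0.07, 0, 0, 0, 0]]}}}

```text
time_s: 11.45
position: [0.5459, -0.075, 0.1167]
eef_rot: [0.137, 0.991, -0.0, 0.0]
force: [-0.1, -0.2, -0.7]
width: 0.0699
finger_force: 0.0
```

{"method": "jog_arm", "body": {"steps": {"moves":[[0.07, 0, 0, 0, 0], [0.07, 0, 0, 0, 0]]}}}

```text
time_s: 11.7
position: [0.5468, -0.0719, 0.1162]
eef_rot: [0.135, 0.991, 0.0, 0.0]
force: [-0.2, 0.7, 0.0]
width: 0.0699
finger_force: 0.0
```

```bash
python3 sv.py c.npy
```

Run:
```python
from meas import *
w=list(np.load('c.npy',allow_pickle=True));cv2.imwrite('pics/w3.png',w[0][:,:,::-1])
for P in ([.5687,.014,.046],[.546,-.073,.046],[.523,-.16,.046]):
    a=lid(w,P);print(a.round(0).tolist(),onz(w,a,.046).mean(0).round(4))
```

```text
[ 0.5468 -0.0719  0.1162] [1.349e-01 9.909e-01 2.000e-04 1.000e-04] [ 0.005 -0.    -0.    -0.002  0.001 -0.002]
[[459.0, 181.0], [518.0, 181.0], [439.0, 308.0], [502.0, 329.0]] [0.5658 0.0142 0.046 ]
[[284.0, 182.0], [346.0, 181.0], [290.0, 333.0], [346.0, 332.0]] [ 0.5462 -0.073   0.046 ]
[[115.0, 186.0], [174.0, 185.0], [137.0, 334.0], [200.0, 309.0]] [ 0.52   -0.1575  0.046 ]
```

View pics/w3.png

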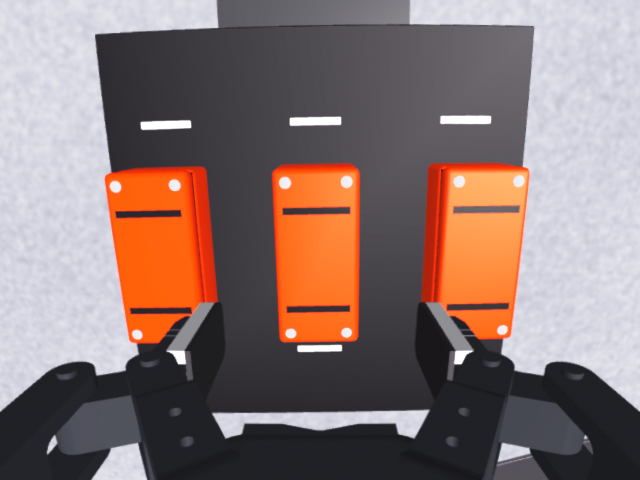

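The wrist view shows A back in place at (480,250) between its lines. B is centred below the gripper at (316,255) and C is at (160,255), so I'll descend on B.

Converted, 0.05 m is 0.8, 0.035 m is 0.56.

{"method": "jog_arm", "body": {"steps": {"moves":[[0.07, 0, -0.016, 0.8, 0], [0.07, 0, 0, 0.56, 0], [0.07, 0, 0, 0.224, 0], [0.07, 0, 0, 0, 0], [0.07, 0, 0, 0, 0]]}}}

```text
time_s: 12.38
position: [0.5475, -0.0737, 0.0186]
eef_rot: [0.135, 0.991, 0.0, 0.001]
force: [0.1, 0.6, 0.8]
width: 0.0699
finger_force: 0.0
```

{"method": "jog_arm", "body": {"steps": {"moves":[[0.03, 0, 0, 0, 0], [0.03, 0, 0, 0, 0], [0.03, 0, 0, 0, 0]]}}}

```text
time_s: 12.75
position: [0.5473, -0.0737, 0.0188]
eef_rot: [0.136, 0.991, 0.0, 0.001]
force: [-1.1, 0.1, 6.3]
width: 0.0448
finger_force: 63.3
```

{"method": "jog_arm", "body": {"steps": {"moves":[[0.03, 0, 0, -0.8, 0], [0.03, 0, 0, -0.8, 0], [0.03, 0, 0, 0, 0], [0.03, 0, 0, 0, 0]]}}}

```text
time_s: 13.25
position: [0.5449, -0.0736, 0.1161]
eef_rot: [0.136, 0.991, 0.0, -0.001]
force: [-0.2, -0.4, -3.6]
width: 0.045
finger_force: 63.7
```

{"method": "jog_arm", "body": {"steps": {"moves":[[0.03, 0.96, 0, 0, 0], [0.03, 0.96, 0, 0, 0], [0.03, 0, 0, 0, 0], [0.03, 0, 0, 0, 0]]}}}

```text
time_s: 13.75
position: [0.4304, -0.0415, 0.1164]
eef_rot: [0.135, 0.991, -0.0, -0.001]
force: [0.1, 0.2, -3.4]
width: 0.0449
finger_force: 63.6
```

```bash
python3 tq.py
```

```text
pos [ 0.431 -0.042  0.117] Ftool [0.14 0.16 3.6 ] Ttool [-0.0149  0.005  -0.0056] sd [0.0059 0.0072 0.008 ] w 0.0447 ff 63.57175558805466
```

{"method": "jog_arm", "body": {"steps": {"moves":[[0.03, -0.96, 0, 0, 0], [0.03, -0.96, 0, 0, 0], [0.03, 0, 0, 0, 0], [0.03, 0, 0, 0, 0]]}}}

```text
time_s: 14.95
position: [0.5454, -0.0736, 0.1166]
eef_rot: [0.136, 0.991, 0.0, -0.001]
force: [-0.6, 0.3, -3.4]
width: 0.0451
finger_force: 63.5
```

```bash
python3 tq.py
```

```text
pos [ 0.546 -0.074  0.117] Ftool [0.12 0.13 3.56] Ttool [ 0.0096  0.0072 -0.0009] sd [0.0107 0.008  0.0068] w 0.0451 ff 63.54190528392792
```

B is also flat. I'll set it back and test C.

{"method": "jog_arm", "body": {"steps": {"moves":[[0.03, 0, 0, 0.8, 0], [0.03, 0, 0, 0.544, 0], [0.03, 0, 0, 0.16, 0], [0.03, 0, 0, 0.08, 0], [0.03, 0, 0, 0, 0]]}}}

```text
time_s: 16.27
position: [0.5475, -0.0739, 0.0196]
eef_rot: [0.135, 0.991, 0.0, 0.001]
force: [-1.0, 0.1, -3.5]
width: 0.0452
finger_force: 63.6
```

{"method": "jog_arm", "body": {"steps": {"moves":[[0.07, 0, 0, 0, 0], [0.07, 0, 0, 0, 0], [0.07, 0, 0, 0, 0]]}}}

```text
time_s: 16.65
position: [0.5467, -0.0738, 0.0189]
eef_rot: [0.135, 0.991, 0.0, 0.001]
force: [0.2, 0.5, -0.1]
width: 0.0699
finger_force: 0.0
```

{"method": "jog_arm", "body": {"steps": {"moves":[[0.07, 0, 0, -0.8, 0], [0.07, 0, 0, -0.8, 0], [0.07, 0, -0.72, 0, 0], [0.07, -0.016, -0.704, 0, 0], [0.07, 0, 0, 0, 0]]}}}

```text
time_s: 17.27
position: [0.5228, -0.1619, 0.1187]
eef_rot: [0.137, 0.991, -0.0, 0.0]
force: [-0.8, 0.5, -0.2]
width: 0.0703
finger_force: 0.0
```

{"method": "jog_arm", "body": {"steps": {"moves":[[0.07, 0, 0, 0, 0], [0.07, 0, 0, 0, 0]]}}}

```text
time_s: 17.52
position: [0.5235, -0.1588, 0.1182]
eef_rot: [0.135, 0.991, 0.0, -0.0]
force: [0.6, 0.7, -0.0]
width: 0.0703
finger_force: 0.0
```

```bash
python3 sv.py d.npy
```

Run:
```python
from meas import *
w=list(np.load('d.npy',allow_pickle=True))
for P in ([.546,-.073,.046],[.523,-.16,.046]):
    a=lid(w,P);print(a.round(0).tolist(),onz(w,a,.046).round(4).tolist(),onz(w,a,.046).mean(0).round(4))
```

```text
[ 0.5235 -0.1588  0.1182] [ 1.349e-01  9.909e-01  2.000e-04 -1.000e-04] [ 0.003  0.002 -0.003 -0.002  0.001  0.   ]
[[455.0, 182.0], [514.0, 181.0], [439.0, 309.0], [498.0, 329.0]] [[0.5009, -0.0782, 0.046], [0.5089, -0.0472, 0.046], [0.5698, -0.1006, 0.046], [0.5923, -0.0688, 0.046]] [ 0.543  -0.0737  0.046 ]
[[285.0, 183.0], [346.0, 182.0], [291.0, 332.0], [346.0, 332.0]] [[0.4778, -0.1648, 0.046], [0.486, -0.1339, 0.046], [0.5611, -0.1865, 0.046], [0.5692, -0.1556, 0.046]] [ 0.5235 -0.1602  0.046 ]
```

{"method": "jog_arm", "body": {"steps": {"moves":[[0.07, 0, -0.016, 0.8, 0], [0.07, 0, 0, 0.576, 0], [0.07, 0, 0, 0.24, 0], [0.07, 0, 0, 0, 0], [0.07, 0, 0, 0, 0]]}}}

```text
time_s: 18.2
position: [0.5243, -0.1609, 0.0186]
eef_rot: [0.135, 0.991, -0.0, 0.001]
force: [-0.3, -0.7, -0.1]
width: 0.0701
finger_force: 0.0
```

{"method": "jog_arm", "body": {"steps": {"moves":[[0.03, 0, 0, 0, 0], [0.03, 0, 0, 0, 0], [0.03, 0, 0, 0, 0]]}}}

```text
time_s: 18.58
position: [0.5241, -0.1608, 0.0188]
eef_rot: [0.136, 0.991, -0.0, 0.001]
force: [0.4, 1.0, 6.4]
width: 0.0451
finger_force: 63.3
```

{"method": "jog_arm", "body": {"steps": {"moves":[[0.03, 0, 0, -0.8, 0], [0.03, 0, 0, -0.8, 0], [0.03, 0, 0, 0, 0], [0.03, 0, 0, 0, 0]]}}}

```text
time_s: 19.08
position: [0.5218, -0.1603, 0.1162]
eef_rot: [0.136, 0.991, 0.0, -0.001]
force: [-0.2, 0.6, -3.6]
width: 0.0449
finger_force: 63.4
```

{"method": "jog_arm", "body": {"steps": {"moves":[[0.03, 0.96, 0, 0, 0], [0.03, 0.96, 0, 0, 0], [0.03, 0, 0, 0, 0], [0.03, 0, 0, 0, 0]]}}}

```text
time_s: 19.58
position: [0.4071, -0.1284, 0.1163]
eef_rot: [0.136, 0.991, 0.0, -0.001]
force: [0.9, -0.7, -3.3]
width: 0.045
finger_force: 63.4
```

```bash
python3 tq.py
```

```text
pos [ 0.408 -0.129  0.117] Ftool [-0.17  0.06  3.57] Ttool [ 0.005  -0.0402 -0.0014] sd [0.0075 0.01   0.0074] w 0.045 ff 63.354966044425964
```

{"method": "jog_arm", "body": {"steps": {"moves":[[0.03, -0.96, 0, 0, 0], [0.03, -0.96, 0, 0, 0], [0.03, 0, 0, 0, 0], [0.03, 0, 0, 0, 0]]}}}

```text
time_s: 20.78
position: [0.5221, -0.1604, 0.1166]
eef_rot: [0.135, 0.991, 0.0, -0.001]
force: [-0.5, -0.9, -4.4]
width: 0.0449
finger_force: 63.4
```

```bash
python3 tq.py
```

```text
pos [ 0.523 -0.161  0.117] Ftool [-0.06 -0.06  3.53] Ttool [0.0064 0.0497 0.0143] sd [0.0077 0.0066 0.0071] w 0.0451 ff 63.39467257261276
```

C's torque flips from -0.040 to +0.050 N m with shake direction, so C is the rattler, and it has now been shaken in the air. I'll carry it to the mat.

Converted, 0.0537 m is 0.8592, -0.03 m is -0.48.

{"method": "jog_arm", "body": {"steps": {"moves":[[0.03, 0, 0, -0.48, 0], [0.03, 0.2016, 0.8592, 0, 0], [0.03, 0.2016, 0.8592, 0, 0], [0.03, 0.2016, 0.8592, 0, 0], [0.03, 0.2016, 0.8592, 0, 0]]}}}

```text
time_s: 22.1
position: [0.5322, 0.0614, 0.1474]
eef_rot: [0.136, 0.991, 0.0, 0.0]
force: [0.6, -0.7, -3.7]
width: 0.0452
finger_force: 63.4
```

{"method": "jog_arm", "body": {"steps": {"moves":[[0.03, 0.2016, 0.8592, 0, 0], [0.03, 0.2016, 0.8592, 0, 0], [0.03, 0.2016, 0.8592, 0, 0], [0.03, 0.2016, 0.8592, 0, 0], [0.03, 0, 0, 0, 0]]}}}

```text
time_s: 22.72
position: [0.5412, 0.2841, 0.147]
eef_rot: [0.133, 0.991, 0.001, 0.0]
force: [-0.5, -0.3, -3.4]
width: 0.045
finger_force: 63.7
```

{"method": "jog_arm", "body": {"steps": {"moves":[[0.03, 0, 0, 0, 0], [0.03, 0, 0, 0, 0], [0.03, 0, 0, 0, 0]]}}}

```text
time_s: 23.1
position: [0.5414, 0.279, 0.1475]
eef_rot: [0.136, 0.991, -0.0, -0.0]
force: [0.1, -0.5, -2.8]
width: 0.0451
finger_force: 63.7
```

Run:
```python
from meas import *
t=snap('top');s=snap('scene')
for ce,a,rc in blobs(t,(305,182,408,282),'red',50): print(ce.round(1),onz(t,ce,.046)[0].round(4))
cv2.imwrite('pics/end.png',np.vstack([t[0][150:300,100:420],s[0][150:400,230:550]])[:,:,::-1])
o=arm.get_obs();print(o['position'],np.round(o['qd'],3),o['finger_force'])
```

```text
[325.6 222.6] [0.5671 0.0132 0.046 ]
[357.2 230.1] [ 0.5443 -0.0744  0.046 ]
[0.54148074 0.27935399 0.14749118] [ 0.007  0.002 -0.    -0.001 -0.001  0.002] 63.66147816181183
```

View pics/end.png

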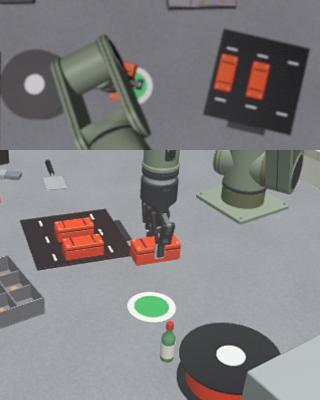

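The picture shows the case held level in the gripper above the mat, (155,248) in the lower crop. A and B stand in their slots within about 1 mm of the start, and the glue and spool are untouched.

{"method": "jog_arm", "body": {"steps": {"moves":[[0.03, 0, 0, 0, 0], [0.03, 0, 0, 0, 0]]}}}

```text
time_s: 23.45
position: [0.5413, 0.28, 0.1474]
eef_rot: [0.136, 0.991, 0.0, 0.0]
force: [-0.1, 0.2, -3.3]
width: 0.0449
finger_force: 63.7
```

```bash
python3 -c "
from station import arm
print(arm.job_done())"
```

```text
the job is handed in; nothing more can be done
None
```

The -y end case (place_c) was the one that rattled; I handed the job in at 23.5 s with it held level and still over the mat, its underside about 135 mm above the bench, and both silent cases back within about 1 mm of where they stood; the hand-in printed no verdict.

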